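Hold a spring clamp open over a circuit board's edge

ROBOT

A 6-joint arm with a two-finger parallel gripper is mounted at the origin on the work surface. World frame = base frame: x ahead of the robot, y to its left, z up, the work surface at z = 0. Lengths are in mm, angles in rad, forces in N, time in s.
With the tool pointing down it reaches from about 400 to 925 mm from the base axis. Payload 12.5 kg.
Tool frame: the origin (TCP) lies midway between the tips of the shut fingers; the grasp point (between the pads) lies 19 mm behind it (env.grip_depth is the distance from the TCP to the grasp point, in mm); z points along the fingers, y is the line along which they close (so a half turn about z gives the same grasp; the last joint's range is limited). The gripper opens to 95 mm and grips with 3 to 60 N. Pads are 20 mm wide; open, the fingers measure 119 mm over their backs; the gripper's body (75 mm by 180 mm) begins 59 mm behind the grasp point.
Start: joints at [1.233, 0.491, 1.559, -0, 1.092, -0.106], TCP at [143.563, 608.306, 214.661] pointing down, gripper open.
Joint ranges: [-3.1, 3.1], [-0.84, 2.19], [0.05, 2.79], [-1.13, 4.28], [0.06, 2.93], [-2.69, 2.69]. Speed limits (rad/s): [2.22, 2.22, 2.79, 3.14, 3.14, 3.14].

INTERFACE

Orientations are given as [roll, pitch, yaw] about the fixed x, y, z axes, in that order (R = Rz(yaw) Ry(pitch) Rx(roll)).
In Python, from cell import monitor, viewer, order, env gives the robot as it stands.
- The arm moves only by the tool move_arm, never from a script. Its argument "moves" is one flat list of numbers, 4 for each row, row after row: the shift along the tool's x, y, z normalised to -1 to 1, where 1 is 0.15 m, then the turn about the tool's z normalised to -1 to 1, where 1 is pi/2 rad. A call has 1 to 10 rows; each row shifts and turns the commanded pose from where the row before left it, along the tool's axes as they then stand; what a row does not reach is not made up. A row lasts 1/8 s, in which the tool goes at most 62.5 mm and 10.7 degrees, less where a joint would pass 70% of its speed; a pose out of reach is approached as far as the arm can. A call with a number of a shift or a turn outside -1 to 1 is refused whole. A call with a gripper value outside its range is refused whole. "claw" is the finger opening in mm, from 0 to 95.1, set as the call begins (left out, the last holds). The fingers move at their own pace and stop on an object; the grip force is fixed at half the most. Time passes only in rows, so rows that do not move let the fingers close. It gives the time, the measured TCP pose, the force, the opening and the grip force at its end, in the units of the state.
- monitor.state(): the state, without advancing time (a new reading comes with each control period).
- viewer.read_camera(name): name is "scene" or "top" or "wrist"; returns the picture (420x560x3 uint8, red, green, blue); there is no depth.
- viewer.camera_info(name): a dict with "K" (3x3 intrinsics, pixels), "camera_from_world" (4x4, takes a point from world to camera coordinates). Camera axes: x right, y down, z forward; pixel columns grow to the right and rows downward; lengths in mm; the calibration is good to about 2 mm. A picture is of the moment at which its call begins: read the wrist's pose just before it. camera_info takes no time and is no camera call; for the wrist camera it gives the pose at the moment of the call.
- order.job_done(): hands the job in; it is judged then, once.
The state is a dict: "t": time; "joints": joint angles; "qvel": joint speeds; "tau": joint torques, N m; "eef_pos": TCP position; "tcp_rot": TCP orientation; "ft_force": force on the tool from outside, world axes, zero at the start; "moment": the same for the moment, N m; "opening": opening from 0.0 (shut) to 1.0 (fully open); "grip_force": force on a finger pad.
Only numpy, scipy, OpenCV 4.12 (cv2) and the standard library are available. Lean on these libraries where they do the work, as an engineer would, in place of code of your own. Each camera call takes 0.05 s, during which the arm holds its last target. There are 200 camera calls.

TASK

Lift the spring clamp off the turntable by its handles, squeeze it wide open and bring it down over the bare copper stretch of the standing circuit board's top edge, so that the middle of that stretch is about 15 mm inside the jaws, one jaw on each side and the clamp touching nothing but your gripper. Finish there, upright and still, holding the clamp wide open: do not let go of it or let it close. Do not knock the board or its stand, and leave everything else lying or standing as it is (the turntable may spin).

Things in the scene. Friction and masses are not known exactly. Their poses are not given: they have to be found in the camera images.
- clamp: Black spring clamp, about 60 g, standing on its closed jaws on the turntable, handles up: 73 mm tall, 28 mm long along its x (the pivot pin's direction; pin 34 mm long). Origin: centre of its underside, between the jaw tips; z up to the handles, y from one jaw to the other. Closed, the jaws are 24 mm over their outsides. To be gripped by the handles, closing along its y.
- handles (a point): Where to squeeze: between the clamp's two flat handles, 60 mm above its origin. Each is 26 mm wide along x, 40 mm long, 4 mm thick; at rest they lean apart, 47 mm over their tops (72 mm above the origin). Squeezed home they stand parallel, 21 mm over their backs, 31 to 71 mm above the origin. About 4 N starts them, 11 N reaches the stop, 30 N of grip holds it; let go, the springs shut the jaws.
- pin (a point): Middle of the clamp's pivot pin, 34 mm above its origin; pin 8 mm thick, with a coil spring 12 mm thick round its middle. Below it each jaw is an arm with a rubber pad (8 mm tall, 11 mm thick) at its tip; the closed pads are 2 mm apart.
- jaw_a (a joint): Opening angle of the clamp's +y jaw, rad: 0 shut, 0.32 wide open at the stop; the other jaw always opens equally. At 0.32 the pad tips are about 23 mm apart and 44 mm over their outsides, the arms 14 mm apart 10 mm below the pin and more below that, and the lowest points of the jaws 2 mm above the clamp's origin.
- turntable: Black foot of the round turntable, fixed to the table; origin at its underside's centre. On it a white plastic platter, 240 mm in diameter, spins freely about the vertical axis; its flat top is 30 mm above the table. The clamp, the flux jar and the solder spool stand on it, the latter two at least 75 mm from the clamp's middle.
- stand: Heavy grey stand (150 x 70 x 20 mm) fixed to the table with a green circuit board standing upright in it: board 130 mm long along the stand's x, 3 mm thick along its y, its top edge 112 mm above the table. Origin: centre of the stand's underside, under the middle of the board. The stand may be turned by up to 0.9 rad.
- bay (a point): Middle of the bare copper-coated stretch of the board's top edge, on the edge itself: 10 mm to +x of the board's middle, axes as the stand's (x along the edge, y through the board, z up). The bare stretch is 50 mm long along x; next to it on the board's +y face are a white header (12 mm tall, its end 35 mm to -x of this point) and a steel socket (its end 36 mm to +x), both below the edge.
- flux_jar: Small closed jar, 42 mm in diameter, 38 mm tall, standing on the turntable; origin at its underside. To be left standing.
- spool: Metal solder spool, 48 mm in diameter, 38 mm tall, standing on its end on the turntable; origin at its underside. To be left standing.
- screwdriver: Screwdriver, 170 mm, lying roughly along x between the turntable and the board. To be left.
- wool_tin: Brass tin of tip cleaning wool, 68 mm in diameter, 39 mm tall, beyond the work. To be left.
- pliers: Pliers, 165 mm, lying flat near the robot on its left. To be left.
- cutters: Cutters, 165 mm, lying flat near the robot on its right. To be left.
- parts_tray: Grey divided tray, 100 x 140 x 30 mm, at the table's far side. To be left.

How it is judged (in metres and radians):
On the way:
1. the clamp has been lifted clear of the turntable in the gripper (height (world z) of clamp above 0.06 m and contact force between the fingers and clamp above 1 N and contact force between clamp and turntable below 0.01 N), for 0.2 s.
At the end, for the whole second after the job is handed in: Gripper holds the clamp (over 2 N), jaw over 0.25 rad; its origin 9 to 24 mm below the edge, within 11 mm of the bare stretch's middle along it and 6 mm of the board's mid-plane; upright and in line with the edge to 0.2 rad, still, not touching board or stand (under 0.3 N) (value of joint jaw_a above 0.25 rad and x of clamp in the frame of bay between -0.011 and 0.011 m and y of clamp in the frame of bay between -0.006 and 0.006 m and z of clamp in the frame of bay between -0.024 and -0.009 m and angle between the x axis of clamp and the x axis of bay, either way round below 0.2 rad and angle between clamp's own z axis and vertical below 0.2 rad and contact force between the fingers and clamp above 2 N and contact force between clamp and stand below 0.3 N and linear speed of clamp below 0.03 m/s); the arm keeps its last pose, push and grip.
It fails at once if the clamp or the robot knocks or presses on the board or its stand (over 8 N) (contact force between any of clamp, the arm, the fingers and stand above 8 N).
It fails at once if the flux jar or the solder spool is tipped over or falls off the turntable (angle between any of flux_jar, spool's own z axis and vertical above 0.5 rad or height (world z) of any of flux_jar, spool below 0.02 m).
It fails at once if something else on the table is pushed away (distance of any of screwdriver, wool_tin, pliers, cutters, parts_tray from where it was at the start of the episode above 0.03 m).
It also fails if it takes over 38 s, if anything falls off the work surface, if the arm or the gripper's body presses on something with over 40 N, if the wrist force passes 120 N, or if a joint passes its speed limit or range.

## Working session

There is one attempt and no reset: what is moved stays moved. The work goes in short steps, Python scripts to look and compute and a tool call to move; the robot and the scene stay as the last step left them, time stands still between calls to the robot, and variables do not carry over. Pictures are saved under pics/ and viewed, at most 10 in all, crops included, and the job is handed in when it is done.

Besides the shell and the picture viewer there is one more tool, called after "Call:" in YAML: its name, and indented under it one key for each argument. move_arm: Moves the arm, as the interface text tells. Scaled input: -1 to 1 covers 0.15 m each way for a shift and pi/2 rad each way for a turn. Its arguments: {"type":"object","properties":{"moves":{"type":"array"},"claw":{"type":"number"}},"required":["moves"]}

```bash
mkdir -p pics; ls
python3 - <<'E'
from cell import monitor, viewer, order, env
import cv2, numpy as np
s=monitor.state(); print(s)
for n in("scene","top"):
    im=viewer.read_camera(n); cv2.imwrite(f"pics/{n}0.png",cv2.cvtColor(im,cv2.COLOR_RGB2BGR)); i=viewer.camera_info(n); print(n,np.round(i["K"],1).tolist(),np.round(i["camera_from_world"],3).tolist())
E
```

```text
pics
{'t': 0.0, 'joints': array([ 1.23339382e+00,  4.91554146e-01,  1.55946933e+00, -4.05148595e-06,
        1.09167978e+00, -1.05588766e-01]), 'qvel': array([ 7.93666426e-04,  4.88088700e-04, -6.10456729e-05, -6.78999779e-04,
        1.03713884e-03, -5.30675098e-04]), 'tau': array([ 1.89637984e-03, -6.12669969e+01, -2.58182931e+01,  6.93268608e-02,
        4.83050756e-02, -1.10080869e-04]), 'eef_pos': array([143.47868344, 608.05271931, 214.05826286]), 'tcp_rot': array([-3.14048786e+00, -1.13475696e-04,  2.90978072e+00]), 'ft_force': array([ 1.03380752, -0.52311359, -0.42170356]), 'moment': array([ 0.02003554, -0.02579628,  0.01496428]), 'grip_force': 0.0, 'opening': 1.0023569374969634}
scene [[402.9, 0.0, 281.0], [0.0, 402.9, 211.3], [0.0, 0.0, 1.0]] [[0.785, 0.62, 0.014, -422.119], [0.419, -0.514, -0.749, -146.591], [-0.457, 0.593, -0.663, 1168.862], [0.0, 0.0, 0.0, 1.0]]
top [[497.8, 0.0, 276.9], [0.0, 497.8, 213.0], [0.0, 0.0, 1.0]] [[-0.02, -1.0, 0.017, -13.995], [-0.998, 0.019, -0.066, 541.618], [0.066, -0.019, -0.998, 1488.548], [0.0, 0.0, 0.0, 1.0]]
```

View pics/scene0.png

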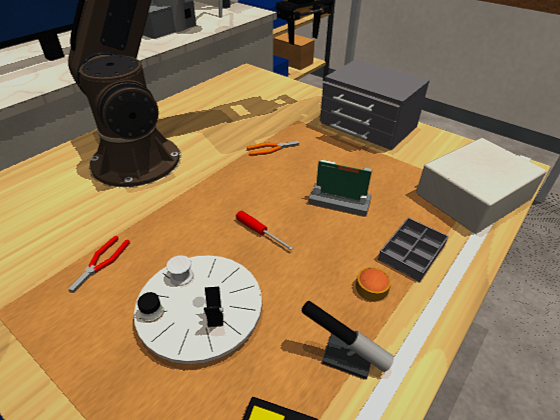

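View pics/top0.png

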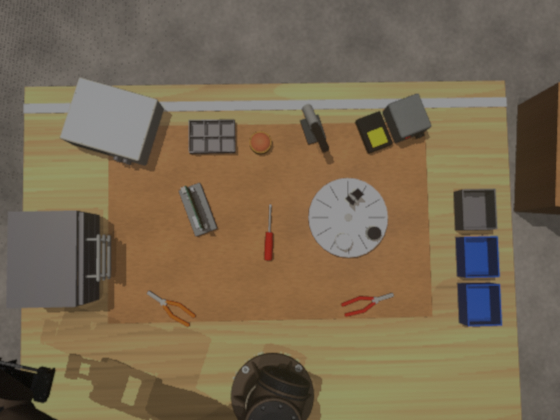

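The scene view shows the clamp at about (213,305) on the turntable, and the board with its copper edge at about (344,165). In the top view the clamp is at (356,197), the platter centre at (348,217) and the stand at (198,209), with its header side facing left (+y).

```bash
cat > h.py <<'E'
from cell import monitor, viewer, order, env
import cv2, numpy as np
def ray(i,px):
    T=np.array(i["camera_from_world"]);R,t=T[:3,:3],T[:3,3]
    return -R.T@t, R.T@np.linalg.solve(np.array(i["K"]),[px[0],px[1],1.])
def onz(i,px,z):
    c,d=ray(i,px); return c+d*(z-c[2])/d[2]
def proj(i,P):
    T=np.array(i["camera_from_world"]);q=np.array(i["K"])@(T[:3,:3]@np.array(P,float)+T[:3,3]); return q[:2]/q[2]
def snap(n,f):
    s=monitor.state(); i=viewer.camera_info(n); im=cv2.cvtColor(viewer.read_camera(n),cv2.COLOR_RGB2BGR); cv2.imwrite("pics/"+f+".png",im)
    np.savez("pics/"+f+".npz",K=i["K"],camera_from_world=i["camera_from_world"]); return im,i,s
def axes(s):
    from scipy.spatial.transform import Rotation as Ro
    return Ro.from_euler('xyz',s["tcp_rot"]).as_matrix()
E
python3 - <<'E'
from h import *
i=viewer.camera_info("top")
for n,p,z in [("table c",(348,217),30),("clamp",(355,197),80),("jar/spool",(374,234),50),("spool",(345,242),50),("board a",(190,187),100),("board b",(207,232),100),("stand c",(198,209),20)]: print(n,onz(i,p,z).round())
w=viewer.camera_info("wrist"); s=monitor.state(); T=np.array(w["camera_from_world"])
print(np.array(w["K"]).round(1)); c=-T[:3,:3].T@T[:3,3]; print("cam",c.round(), "tool frame",(axes(s).T@(c-s["eef_pos"])).round(1)); print((T[:3,:3]@axes(s)).round(3)); print(axes(s).round(3))
im=cv2.imread("pics/top0.png"); a=im[165:255,150:240]; b=im[165:255,300:390]
cv2.imwrite("pics/z.png",cv2.resize(np.hstack([a,b]),None,fx=4.4,fy=4.4,interpolation=cv2.INTER_CUBIC))
E
```

```text
table c [ 524. -238.   30.]
clamp [ 580. -252.   80.]
jar/spool [ 471. -311.   50.]
spool [ 449. -224.   50.]
board a [615. 224. 100.]
board b [486. 177. 100.]
stand c [558. 213.  20.]
[[322.5   0.  284.6]
 [  0.  322.5 217.2]
 [  0.    0.    1. ]]
cam [ 77. 623. 385.] tool frame [  67.8   -0.9 -170.4]
[[ 0.001  1.    -0.001]
 [-0.97   0.001 -0.244]
 [-0.244  0.001  0.97 ]]
[[-0.973  0.23  -0.   ]
 [ 0.23   0.973 -0.001]
 [ 0.    -0.001 -1.   ]]
```

View pics/z.png

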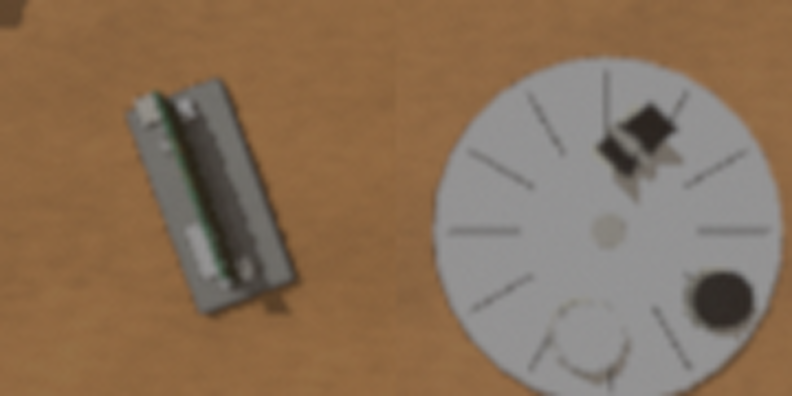

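The crop puts the white header at (205,250), on the left (+y) face at the lower end, so the stand's x axis is roughly world +x, yawed about 0.35. The clamp's handles are at (618,155) and (650,128), so the squeeze line runs at about -0.87 rad. I'll go over the board first for a wrist view.

Call:
move_arm:
  moves: [-0.34,-0.2,0,0,-0.34,-0.2,0,0,-0.34,-0.2,0,0,-0.34,-0.2,0,0,-0.34,-0.2,0,0,-0.34,-0.2,0,0,-0.34,-0.2,0,0,-0.34,-0.2,0,0,-0.34,-0.2,0,0,-0.34,-0.2,0,0]

```text
t: 1.35
eef_pos: [572.2, 197.6, 214.5]
tcp_rot: [-3.142, -0.0, 2.91]
ft_force: [-0.2, 0.7, -0.2]
opening: 1.003
grip_force: 0.0
```

Call:
move_arm:
  moves: [0,0,0,0,0,0,0,0]

```text
t: 1.6
eef_pos: [570.5, 199.2, 214.2]
tcp_rot: [-3.141, -0.001, 2.909]
ft_force: [-0.5, 0.8, 0.5]
opening: 1.002
grip_force: 0.0
```

Run:
```python
from h import *
im,i,s=snap("wrist","w1"); print(s["t"],s["eef_pos"],s["tcp_rot"],s["qvel"].round(3)); print(proj(i,[561,206,112]))
```

```text
1.6 [570.51699576 199.1937427  214.18572393] [-3.14135946e+00 -1.11184180e-03  2.90923027e+00] [ 0.024 -0.012  0.005 -0.     0.    -0.001]
[290.58762021 204.29809716]
```

View pics/w1.png

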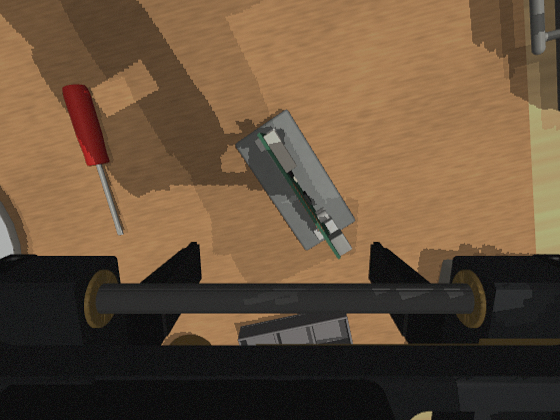

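The wrist view shows the board's top edge running from (262,133) to (340,258), with the header at the upper (-x) end on the right (+y) face and the socket at the lower end. I'll zoom in there to get exact edge points.

Run:
```python
import cv2
im=cv2.imread("pics/w1.png")[120:270,235:365]
cv2.imwrite("pics/z2.png",cv2.resize(im,None,fx=4,fy=4,interpolation=cv2.INTER_CUBIC))
```

```text
(no output)
```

View pics/z2.png

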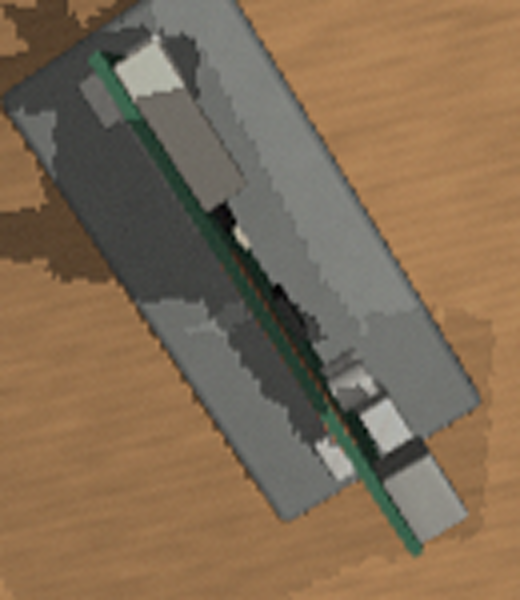

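Run:
```python
from h import *
i=dict(np.load("pics/w1.npz")); im=cv2.imread("pics/w1.png").astype(int)
a=onz(i,(259,134),112);b=onz(i,(339.2,257.2),112);u=(b-a)/np.linalg.norm(b-a)
print(a.round(1),b.round(1),"len",np.linalg.norm(b-a),"yaw",np.arctan2(u[1],u[0]))
m=(a+b)/2;print("mid",m,"bay",m+10*u)
c1=onz(i,(235+228/4,120+250/4),112);c2=onz(i,(235+332/4,120+417/4),112);print("copper",np.linalg.norm(c1-c2),(c1+c2)/2)
# line through the lit+dark green edge pixels: g dominant
B,G,R=im[...,0],im[...,1],im[...,2]; k=((G>R+15)&(G>B+5))[120:270,235:365]
y,x=np.nonzero(k);P=np.array([onz(i,(px+235,py+120),112) for px,py in zip(x,y)]);n=np.array([-u[1],u[0],0])
e=(P-m)@n; t=(P-m)@u; print(len(e),np.percentile(e,[2,25,50,75,98]).round(2),np.percentile(t,[0,100]),np.polyfit(t,e,1))
# stand footprint check from top view corners
```

```text
[497.8 194.1 112. ] [618.4 237.6 112. ] len 128.19754285466266 yaw 0.34682610542292414
mid [558.09861092 215.84383338 112.        ] bay [567.50317393 219.24297953 112.        ]
copper 43.343385535047354 [563.39236363 218.39412289 112.        ]
514 [-1.86 -1.07 -0.32  0.41  3.81] [-65.20118041  64.65918238] [ 0.00189887 -0.13404625]
```

The measured length of 128 mm (130 given) and the yaw of 0.347 both agree with the top view. The bay comes out at about (567.5, 219, 112). Next I'll work out the rows that take the tool to the clamp while turning.

Run:
```python
from h import *
i=viewer.camera_info("top"); print("top check",proj(i,[497.8,194.1,112]),proj(i,[618.4,237.6,112]),"expected ~(202.7,229.8),(185.9,187.3)")
# clamp handle tops in top view, from the crop
h=[onz(i,(300+(618-396)/4.4,165+155/4.4),100),onz(i,(300+(650-396)/4.4,165+128/4.4),100)]; print(h,np.linalg.norm(h[0]-h[1]))
s=monitor.state();R=axes(s);tgt=np.array([565,-262,214.]);d=(tgt-s["eef_pos"])/10
for k in range(10):
    a=k*.115*np.pi/2; Rz=np.array([[np.cos(a),-np.sin(a),0],[np.sin(a),np.cos(a),0],[0,0,1]])
    print(((R@Rz).T@d/150).round(2)[:2],end=" ")
```

```text
top check [200.33519808 227.67333608] [184.53631934 185.50847528] expected ~(202.7,229.8),(185.9,187.3)
[array([ 568.67862633, -235.33576886,  100.        ]), array([ 586.0009157 , -256.84713645,  100.        ])] 27.61884582215087
[-0.07 -0.3 ] [-0.12 -0.28] [-0.17 -0.26] [-0.21 -0.22] [-0.25 -0.18] [-0.28 -0.13] [-0.3  -0.08] [-0.31 -0.03] [-0.31  0.03] [-0.3   0.08]
```

Call:
move_arm:
  moves: [-0.07,-0.3,0,0.115,-0.12,-0.28,0,0.115,-0.17,-0.26,0,0.115,-0.21,-0.22,0,0.115,-0.25,-0.18,0,0.115,-0.28,-0.13,0,0.115,-0.3,-0.08,0,0.115,-0.31,-0.03,0,0.115,-0.31,0.03,0,0.115,-0.3,0.08,0,0.115]

```text
t: 2.9
eef_pos: [566.2, -263.8, 214.9]
tcp_rot: [3.141, -0.0, 1.099]
ft_force: [0.7, 0.0, 0.7]
opening: 1.002
grip_force: 0.0
```

Call:
move_arm:
  moves: [0,0,0,0.115,0,0,0,0.115,0,0,0,0,0,0,0,0]

```text
t: 3.4
eef_pos: [566.3, -263.0, 214.8]
tcp_rot: [3.142, -0.0, 0.747]
ft_force: [0.5, -0.6, 0.4]
opening: 0.997
grip_force: 0.0
```

Run:
```python
from h import *
im,i,s=snap("wrist","w2"); print(s["t"],s["eef_pos"],s["tcp_rot"],s["joints"].round(2)); print(proj(i,[577,-246,100]))
```

```text
3.4 [ 566.31012216 -263.04152035  214.76747507] [ 3.14155924e+00 -1.27297512e-04  7.47427189e-01] [-0.54  0.49  1.56  0.    1.09  0.28]
[277.85261581 191.94811485]
```

View pics/w2.png

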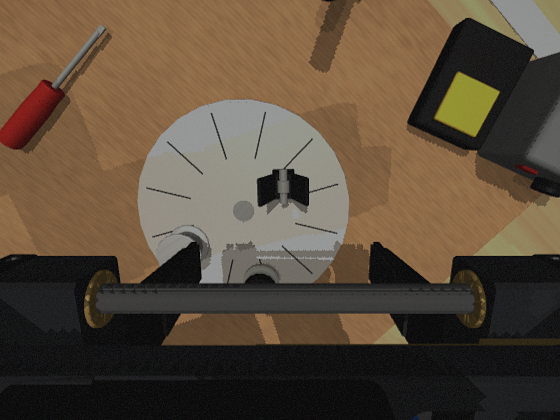

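The fingers line up well with the clamp: its handles span columns 258–309 around row 190, and the grey pin lies vertically at column 284. The spool at (185,240) and the jar at (262,275) are clear of the finger paths. I'll zoom in once for exact points.

Run:
```python
import cv2
im=cv2.imread("pics/w2.png")[155:225,245:325]
cv2.imwrite("pics/z3.png",cv2.resize(im,None,fx=8,fy=8,interpolation=cv2.INTER_CUBIC))
```

```text
(no output)
```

View pics/z3.png

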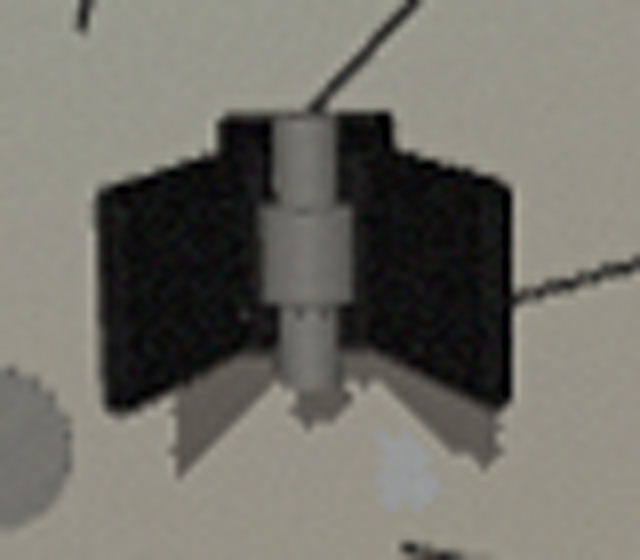

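The crop shows the outer handle-top corners at (98,190), (110,412), (510,185) and (510,405), and the pin ends at (303,113) and (308,392).

Run:
```python
from h import *
i=dict(np.load("pics/w2.npz")); s=monitor.state(); R=axes(s)
f=lambda p,z: onz(i,(245+p[0]/8-.4,155+p[1]/8-.4),z)
L=[f(p,102) for p in [(98,190),(110,412),(510,185),(510,405)]]; c=np.mean(L,0)
p=[f((303,113),64),f((308,392),64)]; pc=np.mean(p,0)
print("tops c",c,"width y",np.linalg.norm((L[0]+L[1]-L[2]-L[3])/2),"x len",np.linalg.norm(L[0]-L[1]),np.linalg.norm(L[2]-L[3]))
print("pin c",pc,"len",np.linalg.norm(p[0]-p[1]))
v=[(L[0]-L[1])+(L[2]-L[3]),p[0]-p[1]]
for q in v: q=R.T@q; print("clamp x in tool ang",np.arctan2(q[1],q[0]))
q=R.T@((L[2]+L[3]-L[0]-L[1]));print("y ang",np.arctan2(-q[0],q[1]))
for q in(c,pc): print("tool offset",R.T@(q-s["eef_pos"]))
```

```text
tops c [ 580.33869883 -249.16158983  102.        ] width y 45.069864814187305 x len 24.946502430917242 24.682346380676154
pin c [ 579.51755078 -249.39985895   64.        ] len 35.21809534257762
clamp x in tool ang -0.027119524421104876
clamp x in tool ang -0.018021501486963087
y ang -0.016669112978913474
tool offset [ 19.8666219   -0.78847934 112.73819476]
tool offset [ 19.09892012  -1.17325385 150.73811106]
```

The handle tops are 45 mm wide (47 given) and the pin 35 mm long (34), so the centre is about (580,-249) and the angle error 0.02 rad. I'll close to 75 mm, shift over and descend to TCP z = 71.

Call:
move_arm:
  claw: 75
  moves: [0.065,-0.003,0,-0.012,0.065,-0.003,0,0,0,0,0.2,0,0,0,0.2,0,0,0,0.2,0,0,0,0.16,0,0,0,0.12,0,0,0,0.08,0,0,0,0,0,0,0,0,0]

```text
t: 4.7
eef_pos: [580.2, -250.2, 71.4]
tcp_rot: [3.14, -0.0, 0.761]
ft_force: [0.5, -0.2, -0.0]
opening: 0.789
grip_force: 0.0
```

Call:
move_arm:
  claw: 0
  moves: [0,0,0,0,0,0,0,0,0,0,0,0,0,0,0,0,0,0,0,0,0,0,0,0,0,0,0,0,0,0,0,0]

```text
t: 5.7
eef_pos: [579.8, -250.1, 70.8]
tcp_rot: [3.141, -0.0, 0.761]
ft_force: [-1.1, 0.2, 6.2]
opening: 0.219
grip_force: 30.0
```

The opening of 20.8 mm under 30 N means the handles are squeezed home. Lifting.

Call:
move_arm:
  moves: [0,0,-0.05,0,0,0,-0.1,0,0,0,-0.2,0,0,0,-0.2,0,0,0,-0.2,0,0,0,-0.15,0,0,0,-0.1,0,0,0,0,0]

```text
t: 6.7
eef_pos: [580.0, -250.1, 221.7]
tcp_rot: [3.14, -0.001, 0.761]
ft_force: [-0.7, 0.9, -0.3]
opening: 0.216
grip_force: 30.0
```

Run:
```python
from h import *
im,i,s=snap("wrist","w3"); print(s["t"],s["eef_pos"],s["tcp_rot"],s["opening"])
cv2.imwrite("pics/z4.png",im[150:350,180:390].repeat(3,0).repeat(3,1))
cur=s["eef_pos"]; bay=np.array([567.5,219.2,0]); tgt=bay.copy(); tgt[2]=cur[2]
print("turn needed (tool z), yaw target .347 or so:", (s["tcp_rot"][2]-.347)/(np.pi/2))
d=tgt-cur; R=axes(s); n=10; dt=.0264*np.pi/2
for k in range(n):
    a=k*dt; Rz=np.array([[np.cos(a),-np.sin(a),0],[np.sin(a),np.cos(a),0],[0,0,1]])
    print(((R@Rz).T@d/n/150).round(3)[:2],end=" ")
```

```text
6.7 [ 579.9641733  -250.13109977  221.70489724] [ 3.13989291e+00 -6.40792264e-04  7.61006364e-01] 0.21630697048967124
turn needed (tool z), yaw target .347 or so: 0.2635646373022968
[ 0.21  -0.232] [ 0.2   -0.241] [ 0.19  -0.249] [ 0.179 -0.257] [ 0.169 -0.264] [ 0.157 -0.271] [ 0.146 -0.277] [ 0.134 -0.283] [ 0.123 -0.288] [ 0.111 -0.293]
```

View pics/z4.png

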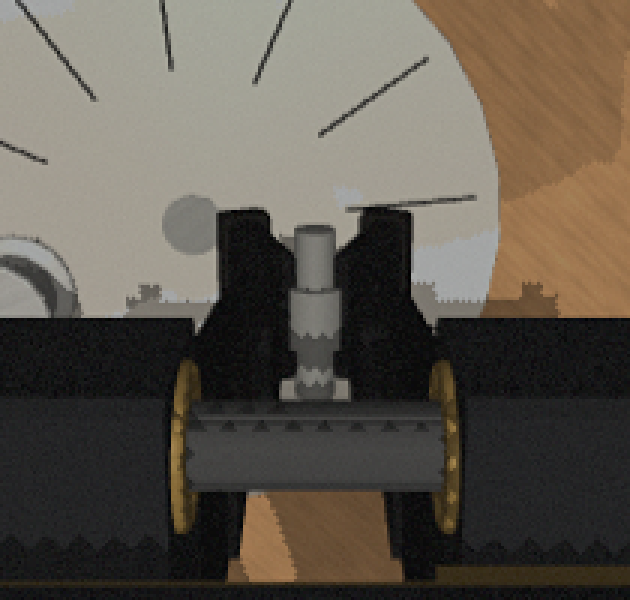

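The clamp is held with its jaws open, the pin running from (315,228) to (315,395) in the crop. Now I'll carry it to above the bay.

Call:
move_arm:
  moves: [0.21,-0.23,0,0.026,0.2,-0.24,0,0.026,0.19,-0.25,0,0.026,0.18,-0.26,0,0.026,0.17,-0.264,0,0.026,0.157,-0.27,0,0.026,0.146,-0.277,0,0.026,0.134,-0.283,0,0.026,0.123,-0.288,0,0.026,0.11,-0.293,0,0.028]

```text
t: 8.0
eef_pos: [565.4, 221.1, 219.4]
tcp_rot: [-3.141, 0.002, 0.348]
ft_force: [0.5, 0.4, -0.5]
opening: 0.217
grip_force: 30.0
```

Call:
move_arm:
  moves: [0,0,0,0,0,0,0,0,0,0,0,0]

```text
t: 8.38
eef_pos: [566.0, 218.6, 220.3]
tcp_rot: [-3.142, 0.001, 0.348]
ft_force: [-0.3, -0.4, -0.6]
opening: 0.218
grip_force: 30.0
```

Run:
```python
from h import *
i=dict(np.load("pics/w3.npz")); P=onz(i,(285-.3,150+230/3),221.7-7+3); R3=None
from scipy.spatial.transform import Rotation as Ro
R3=Ro.from_euler('xyz',[3.1399,-.0006,.761]).as_matrix(); print("pin end in tool (17,0 expected)",R3.T@(P-[580,-250.1,221.7]))
im,i,s=snap("wrist","w4"); print(s["t"],s["eef_pos"],s["tcp_rot"],s["opening"])
cv2.imwrite("pics/z5.png",cv2.resize(im[100:300,170:400],None,fx=3,fy=3,interpolation=cv2.INTER_CUBIC))
u=np.array([np.cos(.347),np.sin(.347),0]);b=np.array([567.5,219.2,112])
for t in(-25,0,25,55): print(t,proj(i,b+t*u), (proj(i,b+t*u)-[170,100])*3)
```

```text
pin end in tool (17,0 expected) [18.42379931  0.90659137  4.01259529]
8.375 [566.04960816 218.62350331 220.30304677] [-3.14157828e+00  6.23022077e-04  3.48441252e-01] 0.21835545938185885
-25 [283.46076425 240.13282739] [340.38229276 420.39848218]
0 [283.49580184 213.34168185] [340.48740552 340.02504554]
25 [283.53236707 185.38243947] [340.59710121 256.1473184 ]
55 [283.57840628 150.17900899] [340.73521885 150.53702698]
```

View pics/z5.png

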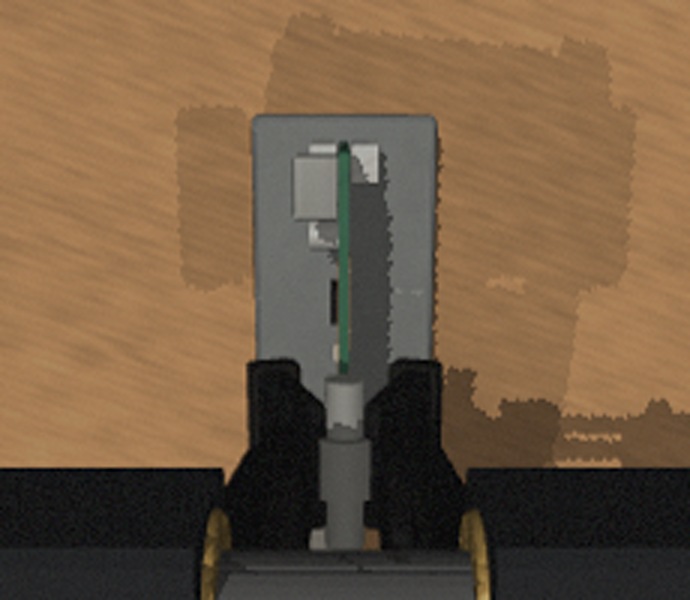

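Board edge (column 344), jaw midline (column 344.5) and pin all line up, and the board's end at (344,143) is within about 2 mm of the prediction. So I only need +1 mm along the edge and a straight descent of 82 mm.

Call:
move_arm:
  moves: [0.008,0,0.08,0,0,0,0.1,0,0,0,0.08,0,0,0,0.06,0,0,0,0.06,0,0,0,0.06,0,0,0,0.05,0,0,0,0.04,0,0,0,0.02,0,0,0,0,0]

```text
t: 9.68
eef_pos: [567.1, 220.1, 138.1]
tcp_rot: [-3.141, 0.0, 0.349]
ft_force: [0.1, -0.9, -0.7]
opening: 0.211
grip_force: 30.0
```

Call:
move_arm:
  moves: [0,0,0,0,0,0,0,0,0,0,0,0]

```text
t: 10.05
eef_pos: [567.2, 220.1, 138.3]
tcp_rot: [-3.142, -0.0, 0.349]
ft_force: [-0.4, -0.1, -0.2]
opening: 0.212
grip_force: 30.0
```

Run:
```python
from h import *
a=[snap(n,n+"5")[0] for n in("wrist","scene")]; s=monitor.state(); print(s["t"],s["eef_pos"],s["tcp_rot"],s["opening"],s["ft_force"])
A=cv2.resize(a[0][100:300,185:385],(590,590),interpolation=cv2.INTER_CUBIC)
B=cv2.resize(a[1][130:230,310:345+35],None,fx=2.9,fy=5.9)[:590,:205] if 0 else cv2.resize(a[1][125:225,325:360],(206,590),interpolation=cv2.INTER_CUBIC)
cv2.imwrite("pics/z6.png",np.hstack([A,B]))
```

```text
10.15 [567.16240424 220.11116733 138.22701829] [-3.14152383e+00 -2.16171567e-04  3.49398313e-01] 0.2157868334424643 [-0.89695999  0.17172273 -0.14712278]
```

View pics/z6.png

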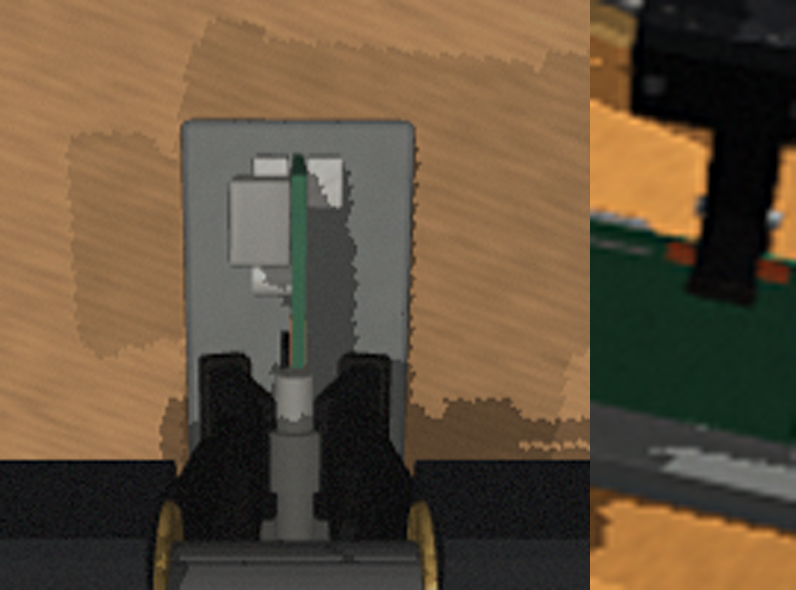

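The wrist view has the jaw midline at column 295 and the board edge at column 299, about 1 mm apart. The scene view shows a jaw over the copper with equal copper visible on both sides at (680,255) and (772,270), and no contact force. I'll hand it in.

```bash
python3 -c "
from cell import order; print(order.job_done())"
```

```text
the job is handed in; nothing more can be done
None
```

I handed in the job at about 10 s, with the clamp held wide open over the middle of the bare copper, about 15 mm down and 1 mm off the board's mid-plane by my measurements, with no contact force measured; the verdict was not shown to me.

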